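# Pack the empty end of the vise jaws and hold

## Robot

A 6-joint arm with a two-finger parallel gripper is mounted at the origin on the work surface. World frame = base frame: x ahead of the robot, y to its left, z up, the work surface at z = 0. Lengths are in mm, angles in rad, forces in N, time in s.
With the tool pointing down it reaches from about 300 to 775 mm from the base axis. Payload 14.6 kg.
Tool frame: the origin (TCP) lies at the very end of the fingers, on their centre line; the grasp point (between the pads) lies 19 mm behind it (ctrl.tcp_to_grasp is the z of the grasp point in the tool frame, in mm); z points along the fingers, y is the line along which they close (so a half turn about z gives the same grasp; the last joint's range is limited). The gripper opens to 85 mm and grips with 20 to 120 N. Pads are 22 mm wide; open, the fingers measure 114 mm over their backs; the gripper's body (76 mm by 85 mm) begins 54 mm behind the grasp point. The pads swing forward as they close: fully open they stand 13 mm farther back than shut.
Start: joints at [-1.364, 0.3, 1.521, -0, 1.321, -0.067], TCP at [148.709, -529.505, 231.281] pointing down, gripper open.
Joint ranges: [-3.03, 3.03], [-0.79, 2.21], [0.23, 2.52], [-1.04, 4.18], [0, 3.07], [-2.55, 2.55]. Speed limits (rad/s): [2.22, 2.22, 2.57, 3.14, 3.14, 3.14].

## Interface

Orientations are given as a unit quaternion [w, x, y, z].
In Python, from plant import ctrl gives the robot as it stands.
- The arm moves only by the tool arm_command, never from a script. Its argument "increments" is text: rows parted by semicolons, each of 7 numbers parted by spaces: the shift along the world's x, y, z in a scale on which 1.0 is 800 mm, then the turn, a rotation vector about the world's x, y, z in normalised numbers (1 is pi rad), then the opening, from 0 (shut) to 1 (fully open). A call has 1 to 5 rows; each row is the pose to reach, as a shift and turn from the pose commanded when the call began; what a row does not reach only later rows make up. A row lasts 1/12 s, in which the tool goes at most 41.7 mm and 7.16 degrees, less where a joint would pass 70% of its speed; a pose out of reach is approached as far as the arm can. A shift or turn number past 1, either way, is cut back to 1. A call with a gripper value outside its range is refused whole. The fingers move at their own pace and stop on an object; "grip_force" is the grip in N (left out, the last holds). Time passes only in rows, so rows that repeat a pose let the fingers close. It gives the time, the measured TCP pose, the force, the opening and the grip force at its end, in the units of the state.
- ctrl.state(): the state, without advancing time (a new reading comes with each control period).
- ctrl.get_image(name): name is "side" or "top" or "wrist"; returns the picture (420x560x3 uint8, red, green, blue); there is no depth.
- ctrl.calibration(name): a dict with "intrinsics" (3x3 intrinsics, pixels), "D" ([k1, k2, p1, p2, k3] as OpenCV has them; the pictures are not rectified), "origin" and "attitude" of the camera in the world. Camera axes: x right, y up, looking along -z (the intrinsics and any distortion apply to the point x, -y, -z); pixel columns grow to the right and rows downward; lengths in mm; the calibration is good to about 2 mm. A picture is of the moment at which its call begins: read the wrist's pose just before it. calibration takes no time and is no camera call; for the wrist camera it gives the pose at the moment of the call.
- ctrl.sign_off(): hands the job in; it is judged then, once.
The state is a dict: "clock": time; "qpos": joint angles; "qd": joint speeds; "joint_torque": joint torques, N m; "eef_pos": TCP position; "tool_rot": TCP orientation; "force": force on the tool from outside, world axes, zero at the start; "moment": the same for the moment, N m; "gripper_width": finger opening in mm; "grip_force": force on a finger pad.
Only numpy, scipy, OpenCV 4.12 (cv2) and the standard library are available. Lean on these libraries where they do the work, as an engineer would, in place of code of your own. Each camera call takes 0.05 s, during which the arm holds its last target. There are 200 camera calls.

## Task

The stake is clamped at one end of the bench vise, so the jaws will rack when I tighten the screw. Take the tapered brass packing blade (flat rectangular wooden head) out of the tool block, slide it straight down between the jaws at their empty end until it is snug against both jaw faces, without ramming it in, and leave the other tools and bench things alone. Finish still gripping it there, upright and still, so that I can tighten the screw: do not let go.

Things in the scene. Friction and masses are not known exactly. Their poses are not given: they have to be found in the camera images.
- blade: Packing blade, loose, about 100 g, standing tip down in the block. Origin at the centre of its tip; z up to the head, x across thickness, y across width. Brass, 65 mm long, 20 mm wide, tapering evenly on both faces from 3.0 mm thick (tip) to 8.85 mm (0.09 mm per mm). Its flat beech head, a block 18 mm (x) by 28 mm (y), spans 65 to 111 mm above the tip: grip across the 18 mm.
- blade_grip (a point): A point on the blade's axis near the middle of its wooden head, 90 mm above the tip.
- vise: Fixed half of a bolted-down bench vise. Origin on the bench below the fixed jaw's face (x = 0); +x points to the sliding jaw, y along the jaws (-46 to 46 mm), z up. Jaws have dark fibre covers: tops 125 mm up, 4 mm of 45 degree bevel, then upright faces from 121 down to 77 mm; slide bar below 64 mm. Reaches back to x = -100 mm. Stake towards +y, empty end towards -y.
- free_end (a point): Point of the vise about midway between the jaws, 28 mm from their middle towards the empty end, 121 mm above the bench, where the bevels end and the upright faces begin. A good place for the blade's axis (15 to 36 mm from the middle is fine).
- jaw: Sliding jaw with bar, screw and handle (to x = 110 mm), immovable. Frame parallel to the vise's, origin on the bench below its face; its x in the vise frame is the opening, 4.4 to 6.5 mm, new each time, hard to read exactly, so feel: first touch is with the tip 15 to 39 mm below free_end, and a downward push of 8 to 20 N, reached a few mm on, is snug. Under 5 N it may rub one face only.
- stake: Small steel mushroom stake clamped between the jaws towards +y, about 30 mm from the middle; domed head 36 mm across, its top about 51 mm above the jaws. Origin at the foot of its shank, 80 mm above the bench. The fibre covers give a little round its 7.4 mm shank.
- block: Wooden tool block 64 mm (x) by 168 mm (y), 78 mm high, heavy and fixed, origin at the centre of its underside. Three like slots, 11.5 by 23.5 mm and 72 mm deep, at y = -50, 0 and +50 mm, the long side along y; each holds one flat-shanked tool whose shoulder rests on the block's top. The blade is in any one of them.
- scraper: Another tool in the block: round turned wooden handle 27 mm thick rising 77 mm above the block. Origin at its tip, 60 mm below the shoulder. Leave it.
- punch: Another tool in the block: all steel, a 25 mm disc with a 14 mm round stem rising 30 mm above the block. Origin at its tip. Leave it.
- bench_block: Steel block 64 x 64 x 20 mm on the bench. Leave it.
- mallet: Wooden mallet lying on the bench, head 85 mm long and 48 mm thick, handle 200 mm towards its -x. Leave it.
- jar: Small clear jar, 48 mm across, 55 mm high, white cap. Leave it.
- dish: Blue bowl 100 mm across, 32 mm high. Leave it.
- tool_jar: Clear jar 76 mm across and 100 mm high with tools standing in it up to about 190 mm. Leave it.
Things that resemble listed ones, but are neither listed nor needed, are in the scene too. Leave any red look-alike of the blade alone.

How it is judged (in metres and radians):
On the way, in this order (a step that is already met when the one before it is completed fails the run):
1. the blade is drawn clear of the tool block in the gripper (z of blade in the frame of block above 0.083 m and contact force between the fingers and blade above 1 N), for 0.1 s.
2. the gripped blade's tip is between the jaws at the empty end (y of blade in the frame of vise between -0.04 and -0.01 m and z of blade in the frame of vise below 0.117 m and x of blade in the frame of vise between -0.002 and 0.0085 m and contact force between the fingers and blade above 1 N), for 0.1 s.
At the end, for the whole second after the job is handed in: Blade gripped (over 3 N), pressing both jaws (over 1 N each), still, at the empty end (axis 10 to 40 mm from the middle), off the stake, upright within 0.12 rad, square within 0.15 rad, tip from 4 mm short of snug depth to 9 mm beyond; other things within 30 mm of their starts (contact force between the fingers and blade above 3 N and contact force between blade and jaw above 1 N and contact force between blade and vise above 1 N and contact force between blade and stake below 0.1 N and y of blade in the frame of vise between -0.04 and -0.01 m and angle between blade's own z axis and vertical below 0.12 rad and angle between the x axis of blade and the x axis of vise, either way round below 0.15 rad and linear speed of blade below 0.01 m/s and ((z of blade in the frame of vise between 0.0909 and 0.1094 m and x of jaw in the frame of vise below 0.00491 m) or (z of blade in the frame of vise between 0.0853 and 0.1039 m and x of jaw in the frame of vise between 0.0049 and 0.00541 m) or (z of blade in the frame of vise between 0.0798 and 0.0983 m and x of jaw in the frame of vise between 0.0054 and 0.00591 m) or (z of blade in the frame of vise between 0.0731 and 0.0928 m and x of jaw in the frame of vise above 0.0059 m)) and distance of each of bench_block, mallet, jar, dish, tool_jar, scraper, punch from where it was at the start of the episode below 0.03 m); the arm keeps its last pose, push and grip.
It fails at once if the blade is rammed in: over 60 N on a jaw (contact force between blade and jaw above 60 N or contact force between blade and vise above 60 N).
It fails at once if another tool or bench thing is knocked away (over 30 mm) (distance of any of bench_block, mallet, jar, dish, tool_jar, scraper, punch from where it was at the start of the episode above 0.03 m).
It also fails if it takes over 45 s, if anything falls off the work surface, if the arm or the gripper's body presses on something with over 40 N, if the wrist force passes 120 N, or if a joint passes its speed limit or range.

## Working session

There is one attempt and no reset: what is moved stays moved. The work goes in short steps, Python scripts to look and compute and a tool call to move; the robot and the scene stay as the last step left them, time stands still between calls to the robot, and variables do not carry over. Pictures are saved under pics/ and viewed, at most 10 in all, crops included, and the job is handed in when it is done.

Besides the shell and the picture viewer there is one more tool, called after "Call:" as name(argument=value, ...) on one line, values as JSON. arm_command: Moves the arm, as the interface text tells. Its arguments: {"type":"object","properties":{"increments":{"type":"string"},"grip_force":{"type":"number"}},"required":["increments"]}

```bash
mkdir -p pics; ls
cat > h.py <<'E'
import numpy as np, cv2
from plant import ctrl
from scipy.spatial.transform import Rotation as R
def cal(n):
    c=ctrl.calibration(n); K=np.array(c["intrinsics"],float); D=np.array(c["D"],float); o=np.array(c["origin"],float); A=np.array(c["attitude"],float)
    if A.shape==(4,): A=R.from_quat(A[[1,2,3,0]]).as_matrix()
    return K,D,o,A
def ray(c,px):
    K,D,o,A=c
    p=cv2.undistortPoints(np.array([[px]],float),K,D)[0,0]
    d=A@np.array([p[0],-p[1],-1.]); return o,d/np.linalg.norm(d)
def atz(c,px,z):
    o,d=ray(c,px); return o+d*(z-o[2])/d[2]
def proj(c,P):
    K,D,o,A=c
    q=(np.atleast_2d(P)-o)@A*[1,-1,-1]
    return cv2.projectPoints(q,np.zeros(3),np.zeros(3),K,D)[0][:,0]
E
python3 - <<'E'
from h import *
for n in ["side","top"]:
    cv2.imwrite(f"pics/{n}0.png",ctrl.get_image(n)[:,:,::-1]); print(n,ctrl.calibration(n))
s=ctrl.state(); print(s)
E
```

```text
pics
side {'intrinsics': array([[442.22248154,   0.        , 282.56328383],
       [  0.        , 442.22248154, 206.11647931],
       [  0.        ,   0.        ,   1.        ]]), 'D': array([-0.02536938,  0.        ,  0.        ,  0.        ,  0.        ]), 'origin': array([370.57823927, 776.56398536, 880.72692541]), 'attitude': array([-0.09427373, -0.04962619,  0.38272369,  0.91769945])}
top {'intrinsics': array([[412.49228954,   0.        , 284.56254305],
       [  0.        , 412.49228954, 215.00217836],
       [  0.        ,   0.        ,   1.        ]]), 'D': array([0.01887692, 0.        , 0.        , 0.        , 0.        ]), 'origin': array([ 386.90416418,   -8.41999285, 1104.56833994]), 'attitude': array([ 0.71388283,  0.06608696, -0.06353279, -0.69423873])}
{'clock': 0.1, 'qpos': array([-1.36359265e+00,  3.00408411e-01,  1.52151015e+00,  1.73081435e-05,
        1.32068537e+00, -6.66390065e-02]), 'qd': array([ 0.00065327, -0.0023528 , -0.00379219, -0.00076853,  0.00044418,
        0.00021199]), 'joint_torque': array([ 1.53756715e-03, -5.44377494e+01, -3.62371230e+01, -9.10327412e-05,
        3.02446810e-03,  2.71814784e-06]), 'eef_pos': array([ 148.67693635, -529.31368364,  230.78570611]), 'tool_rot': array([-5.04977578e-04,  9.90641075e-01,  1.36491778e-01, -2.71450917e-05]), 'force': array([ 0.3334316 , -0.01316115, -0.03943464]), 'moment': array([ 0.04272624, -0.04174546, -0.02538324]), 'grip_force': 0.0, 'gripper_width': 85.15394370982114}
```

View pics/top0.png

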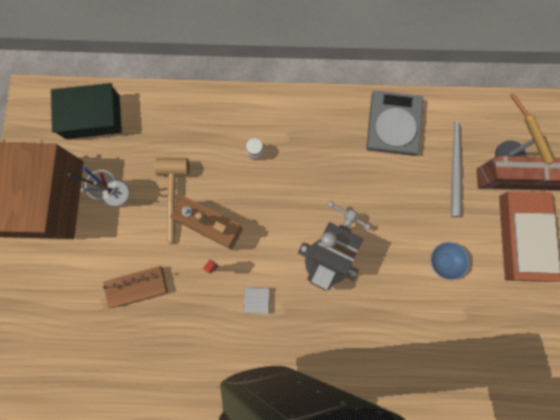

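View pics/side0.png

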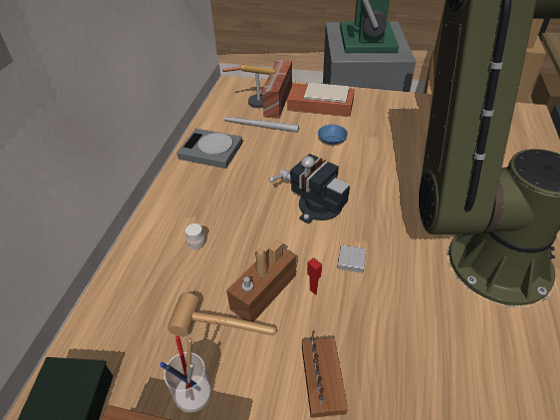

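The side view shows the tool block at about (262,282), the vise at (318,180) and the mallet at (200,315). In the top view the block is at (206,222) and the vise at (335,250).

Candidates for the blade, by side-view pixel:
- Flat-headed tool at (280,253), the likely blade.
- Round scraper handle at (263,262).
- Steel punch at (247,284).
- Red look-alike at (314,275), which I'll leave alone.

Next is a close crop to check the choice.

Run:
```python
from h import *
t=cv2.imread("pics/top0.png"); s=cv2.imread("pics/side0.png")
r=lambda im,x,y,w,h,k:cv2.resize(im[y:y+h,x:x+w],None,fx=k,fy=k,interpolation=cv2.INTER_CUBIC)
a=np.hstack([r(t,165,190,80,60,5),r(s,220,235,80,60,5)])
b=np.hstack([r(t,295,200,80,60,5),r(s,265,145,80,60,5)])
cv2.imwrite("pics/crop.png",np.vstack([a,b]))
```

```text
(no output)
```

View pics/crop.png

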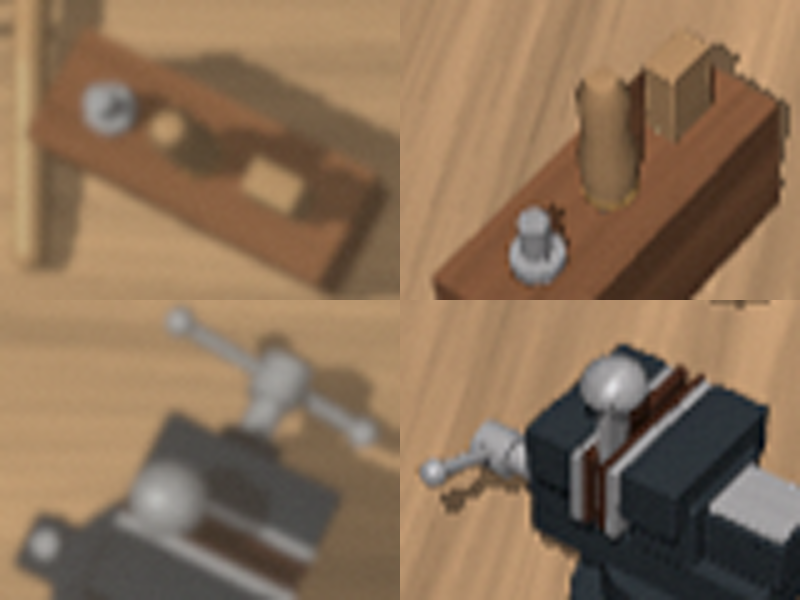

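The crop confirms it. The blade has the flat rectangular beech head at top-view (220,227). The scraper is round at (198,216) and the punch is steel at (187,211). The stake is at the left end of the jaws, so the empty end is at the right.

Run:
```python
from h import *
T=cal("top");S=cal("side")
np.set_printoptions(precision=1,suppress=True)
f=lambda x,y,X,Y:(X+x/5-.4,Y+y/5-.4)
c=[atz(T,f(*p,165,190),78) for p in [(85,25),(32,132),(325,290),(380,180)]]
print("block",*c,"centre",np.mean(c,0))
for i in range(4): print(np.linalg.norm(c[i]-c[(i+1)%4]))
d=c[2]-c[1]+c[3]-c[0]; print("yaw",np.arctan2(d[1],d[0]))
print("blade top",atz(T,f(275,184,165,190),124), "side",atz(S,f(680,58,220-80,235),124))
print("punch",atz(T,f(108,108,165,190),108),"scraper",atz(T,f(168,130,165,190),155))
# head corners in side image at z=124
print("stake top view",atz(T,f(165,495,295,140),165))
for p in [(120,518),(318,555),(300,598)]: print(atz(T,f(*p,295,140),125))
# side: jaw slot ends at top: crop y offset 300
print("side vise")
for p in [(615,385),(583,448),(620,470),(690,372),(705,380),(600,465)]: print(p,atz(S,f(p[0]-400,p[1]-300,265,145),125))
t=cv2.imread("pics/top0.png");s=cv2.imread("pics/side0.png")
r=lambda im,x,y,w,h,k:cv2.resize(im[y:y+h,x:x+w],None,fx=k,fy=k,interpolation=cv2.INTER_CUBIC)
cv2.imwrite("pics/crop2.png",np.hstack([r(t,310,215,60,70,6),r(s,280,150,60,70,6)]))
```

```text
block [623.1 262.2  78. ] [566.9 284.8  78. ] [491.  132.7  78. ] [547.2 107.9  78. ] centre [557.  196.9  78. ]
60.57211586313048
170.00908109361993
61.45424646413999
171.87577511332736
yaw -2.030787778473797
blade top [536.7 153.1 124. ] side [534.9 157.2 124. ]
punch [574.6 239.9 108. ] scraper [556.1 199.4 155. ]
stake top view [ 509.  -102.7  165. ]
[502.6 -85.3 125. ]
[ 487.6 -179.5  125. ]
[ 467.  -170.9  125. ]
side vise
(615, 385) [ 516.  -150.2  125. ]
(583, 448) [523.5 -95.4 125. ]
(620, 470) [501.4 -81.8 125. ]
(690, 372) [ 477.8 -169.   125. ]
(705, 380) [ 468.8 -163.7  125. ]
(600, 465) [512.3 -83.7 125. ]
```

View pics/crop2.png

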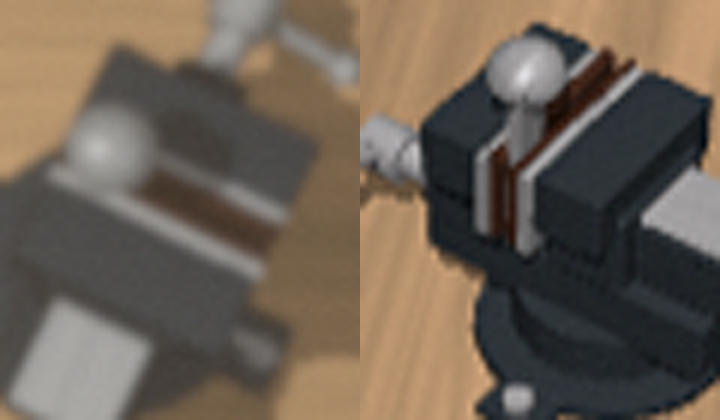

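Measured positions check out: the block sides come to 61 and 171 mm against 64 and 168, and the two blade estimates agree within 4 mm. I'll go above the vise for a wrist look first, since it lies on the way.

The rows are not in the units I measure in: shifts go in shares of 800 mm and turns go in shares of pi rad. I convert before sending: 155 mm / 800 = 0.1938, 130 mm / 800 = 0.1625, 0.12 rad / 3.1416 = 0.0382.

Call:
arm_command(increments="0.0325 0.0388 0.01 0 0 0.0382 1;0.065 0.0775 0.025 0 0 0.0764 1;0.0975 0.1163 0.05 0 0 0.1146 1;0.13 0.155 0.0625 0 0 0.1528 1;0.1625 0.1938 0.075 0 0 0.191 1")

```text
clock: 0.52
eef_pos: [276.9, -375.9, 291.0]
tool_rot: [0.0, 0.905, 0.426, 0.0]
force: [1.5, 0.2, 0.1]
gripper_width: 85.4
grip_force: 0.0
```

In the tool's units: 155 mm / 800 = 0.1938, 130 mm / 800 = 0.1625, 0.3 rad / 3.1416 = 0.0955.

Call:
arm_command(increments="0.0325 0.0388 0.01 0 0 0.0318 1;0.065 0.0775 0.02 0 0 0.0637 1;0.0975 0.1163 0.03 0 0 0.0955 1;0.13 0.155 0.04 0 0 0.0955 1;0.1625 0.1938 0.05 0 0 0.0955 1")

```text
clock: 0.93
eef_pos: [407.0, -220.5, 330.7]
tool_rot: [-0.0, 0.832, 0.554, -0.0]
force: [0.3, -1.3, 1.0]
gripper_width: 85.2
grip_force: 0.0
```

In the tool's units: 90 mm / 800 = 0.1125, 70 mm / 800 = 0.0875.

Call:
arm_command(increments="0.0325 0.0388 0.01 0 0 0 1;0.065 0.0775 0.02 0 0 0 1;0.0875 0.1125 0.025 0 0 0 1;0.0875 0.1125 0.025 0 0 0 1;0.0875 0.1125 0.025 0 0 0 1")

```text
clock: 1.35
eef_pos: [476.8, -131.2, 350.0]
tool_rot: [-0.0, 0.832, 0.555, -0.0]
force: [-0.1, -0.9, -0.3]
gripper_width: 85.6
grip_force: 0.0
```

Run:
```python
from h import *
s=ctrl.state();print(s["clock"],s["eef_pos"],s["tool_rot"]);c=ctrl.calibration("wrist");print(c)
cv2.imwrite("pics/w1.png",ctrl.get_image("wrist")[:,:,::-1])
import pickle;pickle.dump(cal("wrist"),open("w1.pkl","wb"))
```

```text
1.35 [ 476.77628068 -131.17444407  349.95683437] [-2.78858369e-04  8.31851237e-01  5.54998550e-01 -2.27188395e-04]
{'intrinsics': array([[316.64108784,   0.        , 280.1614342 ],
       [  0.        , 316.64108784, 206.07657464],
       [  0.        ,   0.        ,   1.        ]]), 'D': array([-0.03507602,  0.        ,  0.        ,  0.        ,  0.        ]), 'origin': array([505.33988516, -62.20939979, 491.78413218]), 'attitude': array([ 0.97010534, -0.1435124 ,  0.0287357 , -0.19358222])}
```

View pics/w1.png

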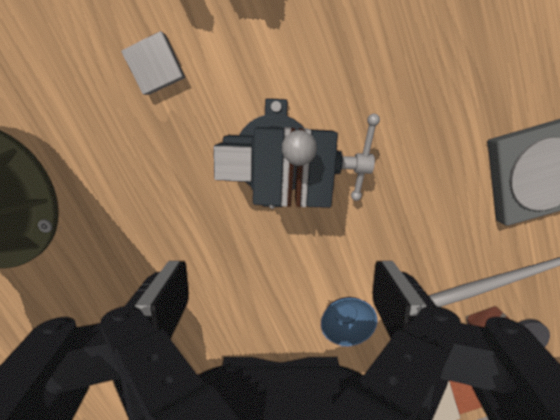

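The wrist view shows the vise at (296,168) and the stake ball at (299,148). The empty end of the jaws is at about (296,205), with the dark gap running nearly vertical. I'll enlarge that part.

Run:
```python
from h import *
t=cv2.imread("pics/w1.png")
cv2.imwrite("pics/w1c.png",cv2.resize(t[160:215,265:325],None,fx=10,fy=10,interpolation=cv2.INTER_CUBIC))
g=t[:,:,::-1].astype(int)
for y in (172,180,188,196,202): print(y,[tuple(int(v) for v in g[y,x]) for x in range(280,312,1)])
```

```text
172 [(54, 59, 63), (49, 53, 55), (80, 79, 77), (127, 124, 122), (158, 154, 149), (170, 166, 160), (166, 162, 155), (153, 145, 140), (126, 113, 107), (85, 69, 63), (63, 40, 32), (59, 39, 29), (54, 34, 32), (47, 38, 32), (40, 42, 42), (38, 39, 39), (35, 30, 25), (33, 23, 17), (43, 30, 24), (49, 34, 20), (49, 33, 27), (48, 33, 28), (64, 55, 52), (90, 85, 81), (104, 102, 98), (107, 103, 100), (104, 100, 100), (92, 91, 89), (61, 61, 61), (40, 44, 44), (40, 43, 43), (41, 42, 45)]
180 [(52, 57, 61), (52, 54, 55), (86, 83, 82), (130, 124, 122), (163, 157, 153), (170, 164, 161), (161, 154, 150), (147, 137, 134), (108, 94, 87), (75, 53, 43), (57, 34, 23), (53, 34, 26), (53, 40, 37), (45, 40, 41), (40, 38, 37), (40, 37, 35), (39, 27, 19), (54, 33, 26), (65, 42, 30), (62, 40, 31), (55, 35, 28), (52, 41, 37), (79, 75, 71), (101, 97, 94), (109, 104, 103), (108, 103, 99), (97, 96, 93), (75, 73, 72), (46, 48, 50), (34, 36, 39), (43, 46, 48), (41, 46, 48)]
188 [(54, 56, 61), (70, 69, 71), (118, 115, 112), (158, 151, 149), (167, 160, 158), (167, 162, 157), (159, 150, 147), (128, 119, 114), (90, 74, 68
[... 613 characters left out ...]
 (72, 43, 30), (69, 45, 35), (75, 59, 55), (107, 101, 97), (142, 136, 133), (165, 159, 155), (166, 161, 156), (155, 148, 143), (116, 114, 112), (72, 72, 74), (53, 56, 58), (57, 62, 64), (59, 64, 67), (55, 62, 63)]
202 [(64, 66, 66), (97, 96, 95), (140, 137, 133), (164, 159, 156), (167, 164, 159), (164, 158, 154), (142, 134, 130), (100, 86, 80), (70, 49, 39), (58, 37, 28), (64, 44, 34), (87, 65, 47), (108, 85, 62), (114, 91, 67), (100, 78, 59), (84, 64, 47), (73, 50, 38), (73, 46, 33), (72, 44, 32), (68, 44, 36), (82, 70, 69), (121, 115, 111), (154, 148, 145), (167, 162, 158), (161, 156, 151), (136, 132, 130), (91, 90, 89), (57, 60, 62), (54, 61, 63), (58, 61, 67), (56, 61, 65), (60, 64, 67)]
```

View pics/w1c.png

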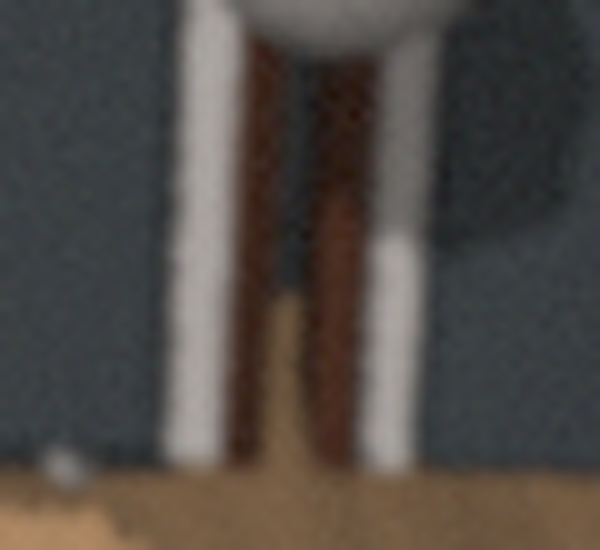

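Run:
```python
from h import *
import pickle
np.set_printoptions(precision=1,suppress=True)
W=pickle.load(open("w1.pkl","rb"));T=cal("top");S=cal("side")
a=atz(W,(295.55,172),125);b=atz(W,(293.95,202),125);e=atz(W,(293.7,206.4),125)
u=(a-b)/np.linalg.norm(a-b);print(a,b,"end",e,"yaw y",np.arctan2(u[1],u[0]),"yaw x",np.arctan2(u[1],u[0])-np.pi/2)
print("width",np.linalg.norm(atz(W,(288.3,188),125)-atz(W,(301.5,188),125)))
# better direction from whole-edge: left plate outer edge over length
p=atz(W,(284.5,130),125);q=atz(W,(281.3,205),125);d=p-q;print("long edge yaw x",np.arctan2(d[1],d[0])-np.pi/2,np.linalg.norm(d))
print("free_end",e+u*18,"middle",e+u*46, "mid+30",e+u*76)
print("stake(W)",atz(W,(299,148),165))
print("proj free_end in top/side",proj(T,e+u*18),proj(S,e+u*18))
```

```text
[ 494.8 -134.   125. ] [ 479.4 -167.3  125. ] end [ 477.  -172.3  125. ] yaw y 1.1363874165839616 yaw x -0.434408910210935
width 15.705941462749974
long edge yaw x -0.4354631124675967 88.53931554955089
free_end [ 484.6 -156.   125. ] middle [ 496.4 -130.6  125. ] mid+30 [ 509.  -103.4  125. ]
stake(W) [ 508.4 -104.6  165. ]
proj free_end in top/side [[348.3 251.6]] [[319.4 161.7]]
```

In the tool's units: 175 mm / 800 = 0.2188, 140 mm / 800 = 0.175, -0.07 rad / 3.1416 = -0.0223.

Call:
arm_command(increments="0.0088 0.0438 0 0 0 0 1;0.0175 0.0875 0 0 0 -0.0064 1;0.0275 0.1313 0 0 0 -0.0127 1;0.0363 0.175 0 0 0 -0.0191 1;0.045 0.2188 0 0 0 -0.0223 1")

```text
clock: 1.82
eef_pos: [512.1, 42.8, 350.2]
tool_rot: [0.0, 0.852, 0.523, -0.0]
force: [-0.3, 0.1, -1.2]
gripper_width: 85.2
grip_force: 0.0
```

In the tool's units: 110 mm / 800 = 0.1375, 70 mm / 800 = 0.0875.

Call:
arm_command(increments="0.01 0.0438 0 0 0 0 1;0.0188 0.0875 0 0 0 0 1;0.0275 0.1375 0 0 0 0 1;0.0275 0.1375 0 0 0 0 1;0.0275 0.1375 0 0 0 0 1")

```text
clock: 2.23
eef_pos: [534.3, 152.8, 349.6]
tool_rot: [-0.0, 0.851, 0.525, -0.001]
force: [-0.8, -0.9, -0.1]
gripper_width: 85.1
grip_force: 0.0
```

Run:
```python
from h import *
s=ctrl.state();print(s["clock"],s["eef_pos"],s["tool_rot"])
import pickle;pickle.dump(cal("wrist"),open("w2.pkl","wb"))
im=ctrl.get_image("wrist")[:,:,::-1]
cv2.imwrite("pics/w2.png",im)
W=cal("wrist");x,y=proj(W,np.array([[536,155,124.]]))[0].astype(int);print(x,y)
x0,y0=max(0,x-70),max(0,y-52);c=im[y0:y0+105,x0:x0+140];print(x0,y0)
cv2.imwrite("pics/w2c.png",cv2.resize(c,None,fx=5,fy=5,interpolation=cv2.INTER_CUBIC))
```

```text
2.2333 [534.26609276 152.82285519 349.59143803] [-1.63182069e-04  8.51231032e-01  5.24790724e-01 -6.31858093e-04]
280 173
210 121
```

View pics/w2c.png

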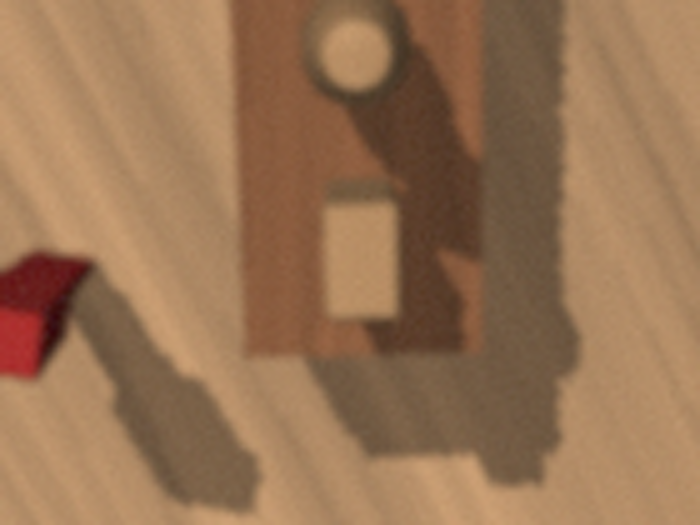

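The wrist crop shows the blade's head top as a clean rectangle with corners (323,201), (396,200), (399,319) and (326,321) in crop pixels. The scraper is just above it, and the red look-alike is well to the left.

Run:
```python
from h import *
import pickle
np.set_printoptions(precision=2,suppress=True)
W=pickle.load(open("w2.pkl","rb"))
c=[atz(W,(210+x/5-.4,121+y/5-.4),124) for x,y in [(323,201),(396,200),(399,319),(326,321)]]
print(np.mean(c,0),[np.linalg.norm(c[i]-c[i-1]) for i in range(4)])
d=c[0]-c[3]+c[1]-c[2];print("yaw x",np.arctan2(d[1],d[0])-np.pi/2)
b=[atz(W,(210+x/5-.4,121+y/5-.4),78) for x,y in [(235,3),(245,353)]];d=b[0]-b[1];print("block edge yaw",np.arctan2(d[1],d[0])-np.pi/2)
s=ctrl.state();q=s["tool_rot"];y=R.from_quat(q[[1,2,3,0]]).as_matrix()[:,1];print("tool y yaw",np.arctan2(y[1],y[0]),s["eef_pos"])
```

```text
[537.63 155.84 124.  ] [np.float64(28.600753177602815), np.float64(16.976912832809912), np.float64(28.356626687214906), np.float64(17.353279166319034)]
yaw x -0.4395017375911019
block edge yaw -0.45702086800580566
tool y yaw -0.4672744396012715 [534.25 151.74 349.84]
```

Head size reads 17 x 28.5 mm, which matches. The correction is +3.5, +4 mm and +0.015 rad, then straight down.

In the tool's units: -175 mm / 800 = -0.2188, 3.5 mm / 800 = 0.0044, 0.015 rad / 3.1416 = 0.0048.

Call:
arm_command(increments="0.0044 0.005 -0.0438 0 0 0.0048 1;0.0044 0.005 -0.0875 0 0 0.0048 1;0.0044 0.005 -0.1313 0 0 0.0048 1;0.0044 0.005 -0.175 0 0 0.0048 1;0.0044 0.005 -0.2188 0 0 0.0048 1")

```text
clock: 2.7
eef_pos: [537.6, 154.4, 174.1]
tool_rot: [0.0, 0.848, 0.53, 0.0]
force: [0.9, 0.4, -0.3]
gripper_width: 85.7
grip_force: 0.0
```

In the tool's units: -86 mm / 800 = -0.1075, -75 mm / 800 = -0.0938.

Call:
arm_command(increments="0 0 -0.025 0 0 0 1;0 0 -0.05 0 0 0 1;0 0 -0.075 0 0 0 1;0 0 -0.0938 0 0 0 1;0 0 -0.1075 0 0 0 1")

```text
clock: 3.12
eef_pos: [537.4, 154.5, 88.0]
tool_rot: [-0.0, 0.848, 0.53, -0.001]
force: [0.2, -0.9, -0.7]
gripper_width: 85.2
grip_force: 0.0
```

Call:
arm_command(increments="0 0 0 0 0 0 0.6;0 0 0 0 0 0 0.4;0 0 0 0 0 0 0.3;0 0 0 0 0 0 0;0 0 0 0 0 0 0", grip_force=40)

```text
clock: 3.53
eef_pos: [538.2, 156.6, 90.3]
tool_rot: [0.0, 0.848, 0.531, 0.001]
force: [0.3, 0.5, 0.5]
gripper_width: 25.7
grip_force: 0.0
```

Call:
arm_command(increments="0 0 0 0 0 0 0;0 0 0 0 0 0 0;0 0 0 0 0 0 0;0 0 0 0 0 0 0;0 0 0 0 0 0 0", grip_force=70)

```text
clock: 3.95
eef_pos: [538.1, 156.6, 90.2]
tool_rot: [0.0, 0.848, 0.531, 0.001]
force: [-0.8, -0.6, 5.9]
gripper_width: 17.0
grip_force: 68.7
```

In the tool's units: 60 mm / 800 = 0.075, 45 mm / 800 = 0.0563.

Call:
arm_command(increments="0 0 0.0063 0 0 0 0;0 0 0.0188 0 0 0 0;0 0 0.0375 0 0 0 0;0 0 0.0563 0 0 0 0;0 0 0.075 0 0 0 0")

```text
clock: 4.37
eef_pos: [537.7, 156.6, 150.7]
tool_rot: [0.0, 0.848, 0.531, 0.0]
force: [0.7, -0.7, -1.1]
gripper_width: 17.0
grip_force: 68.2
```

In the tool's units: 135 mm / 800 = 0.1688, 105 mm / 800 = 0.1313.

Call:
arm_command(increments="0 0 0.025 0 0 0 0;0 0 0.0563 0 0 0 0;0 0 0.0938 0 0 0 0;0 0 0.1313 0 0 0 0;0 0 0.1688 0 0 0 0")

```text
clock: 4.78
eef_pos: [537.3, 156.5, 286.6]
tool_rot: [0.0, 0.848, 0.531, 0.0]
force: [0.5, -0.5, -0.7]
gripper_width: 17.5
grip_force: 68.2
```

In the tool's units: -180 mm / 800 = -0.225, -144 mm / 800 = -0.18.

Call:
arm_command(increments="-0.0075 -0.045 0 0 0 0 0;-0.015 -0.09 0 0 0 0 0;-0.0225 -0.135 0 0 0 0 0;-0.03 -0.18 0 0 0 0 0;-0.0375 -0.225 0 0 0 0 0")

```text
clock: 5.2
eef_pos: [507.0, -24.9, 285.2]
tool_rot: [0.0, 0.847, 0.531, 0.0]
force: [1.7, 0.3, -1.0]
gripper_width: 17.1
grip_force: 68.3
```

Blade clear of the block. Now over to free_end.

In the tool's units: -131 mm / 800 = -0.1638, -22.5 mm / 800 = -0.0281, 0.015 rad / 3.1416 = 0.0048.

Call:
arm_command(increments="-0.0075 -0.0438 0 0 0 0.0016 0;-0.015 -0.0875 0 0 0 0.0032 0;-0.0213 -0.125 0 0 0 0.0048 0;-0.0281 -0.1638 0 0 0 0.0048 0;-0.0281 -0.1638 0 0 0 0.0048 0")

```text
clock: 5.62
eef_pos: [484.1, -158.4, 285.0]
tool_rot: [0.0, 0.845, 0.536, -0.0]
force: [0.0, -1.0, -1.2]
gripper_width: 17.2
grip_force: 68.3
```

In the tool's units: -70 mm / 800 = -0.0875, -60 mm / 800 = -0.075.

Call:
arm_command(increments="0 0 -0.025 0 0 0 0;0 0 -0.05 0 0 0 0;0 0 -0.075 0 0 0 0;0 0 -0.0875 0 0 0 0;0 0 -0.0875 0 0 0 0")

```text
clock: 6.03
eef_pos: [484.6, -153.9, 212.9]
tool_rot: [-0.001, 0.844, 0.537, -0.001]
force: [0.5, -0.7, -0.6]
gripper_width: 16.9
grip_force: 68.3
```

Run:
```python
from h import *
s=ctrl.state();print(s["clock"],s["eef_pos"],s["tool_rot"],s["force"])
r=lambda im,x,y,w,h,k:cv2.resize(im[y:y+h,x:x+w],None,fx=k,fy=k,interpolation=cv2.INTER_CUBIC)
ims={n:ctrl.get_image(n)[:,:,::-1] for n in("side","wrist")}
P=s["eef_pos"]-[0,0,77];print(P)
o=[]
for n in ims:
    x,y=proj(cal(n),P)[0].astype(int);print(n,proj(cal(n),P),x-40,y-60)
    o.append(r(ims[n],max(0,x-40),max(0,y-60),80,100,5))
cv2.imwrite("pics/pre.png",np.hstack(o))
```

```text
6.0333 [ 484.57612614 -153.93948876  212.90981503] [-0.00129834  0.84351657  0.53710085 -0.00088984] [ 0.47472975 -0.69794404 -0.59345762]
[ 484.57612614 -153.93948876  135.90981503]
side [[319.4579563  158.95392369]] 279 98
wrist [[278.80375152 216.12189875]] 238 156
```

View pics/pre.png

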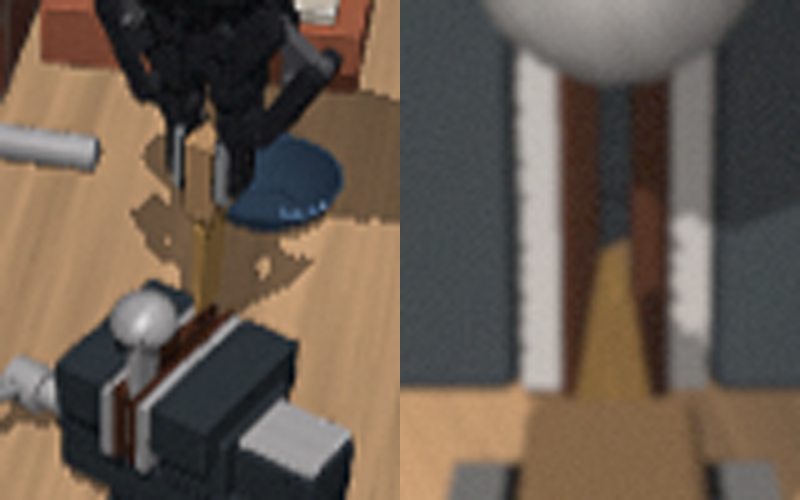

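Side view: the blade hangs upright above the empty end. Wrist view: the tip's centre (616) sits within about 0.3 mm of the gap's centre (614) in crop columns. Descend, feeling for contact.

In the tool's units: -22 mm / 800 = -0.0275, -18 mm / 800 = -0.0225.

Call:
arm_command(increments="0 0 -0.0075 0 0 0 0;0 0 -0.015 0 0 0 0;0 0 -0.0225 0 0 0 0;0 0 -0.0275 0 0 0 0;0 0 -0.0275 0 0 0 0")

```text
clock: 6.55
eef_pos: [484.9, -154.3, 191.3]
tool_rot: [-0.001, 0.844, 0.537, -0.0]
force: [0.1, -1.0, -0.2]
gripper_width: 17.4
grip_force: 68.3
```

In the tool's units: -4 mm / 800 = -0.005, -3 mm / 800 = -0.0038.

Call:
arm_command(increments="0 0 -0.0013 0 0 0 0;0 0 -0.0025 0 0 0 0;0 0 -0.0038 0 0 0 0;0 0 -0.005 0 0 0 0;0 0 -0.005 0 0 0 0")

```text
clock: 6.97
eef_pos: [485.2, -154.4, 188.2]
tool_rot: [-0.0, 0.844, 0.537, -0.0]
force: [-1.1, 0.5, -1.7]
gripper_width: 17.2
grip_force: 68.3
```

In the tool's units: -4 mm / 800 = -0.005, -3 mm / 800 = -0.0038.

Call:
arm_command(increments="0 0 -0.0013 0 0 0 0;0 0 -0.0025 0 0 0 0;0 0 -0.0038 0 0 0 0;0 0 -0.005 0 0 0 0;0 0 -0.005 0 0 0 0")

```text
clock: 7.38
eef_pos: [485.2, -154.4, 184.1]
tool_rot: [-0.0, 0.844, 0.537, -0.0]
force: [-1.0, -0.4, -1.0]
gripper_width: 17.2
grip_force: 68.3
```

In the tool's units: -3 mm / 800 = -0.0038, -2 mm / 800 = -0.0025.

Call:
arm_command(increments="0 0 -0.0013 0 0 0 0;0 0 -0.0025 0 0 0 0;0 0 -0.0038 0 0 0 0;0 0 -0.0038 0 0 0 0;0 0 -0.0038 0 0 0 0")

```text
clock: 7.8
eef_pos: [485.2, -154.4, 181.3]
tool_rot: [-0.0, 0.844, 0.537, -0.0]
force: [-0.8, 0.4, -1.0]
gripper_width: 17.6
grip_force: 68.3
```

In the tool's units: -3 mm / 800 = -0.0038, -2 mm / 800 = -0.0025.

Call:
arm_command(increments="0 0 -0.0013 0 0 0 0;0 0 -0.0025 0 0 0 0;0 0 -0.0038 0 0 0 0;0 0 -0.0038 0 0 0 0;0 0 -0.0038 0 0 0 0")

```text
clock: 8.22
eef_pos: [485.2, -154.4, 178.2]
tool_rot: [-0.0, 0.844, 0.537, -0.0]
force: [0.6, 0.0, -2.0]
gripper_width: 17.1
grip_force: 68.3
```

Call:
arm_command(increments="0 0 -0.0013 0 0 0 0;0 0 -0.0025 0 0 0 0;0 0 -0.0038 0 0 0 0;0 0 -0.0038 0 0 0 0;0 0 -0.0038 0 0 0 0")

```text
clock: 8.63
eef_pos: [485.2, -154.4, 175.3]
tool_rot: [-0.0, 0.844, 0.537, -0.0]
force: [-0.7, 0.8, -0.6]
gripper_width: 17.3
grip_force: 68.3
```

Tip at about z = 98 and still free.

In the tool's units: -3 mm / 800 = -0.0038, -2 mm / 800 = -0.0025.

Call:
arm_command(increments="0 0 -0.0013 0 0 0 0;0 0 -0.0025 0 0 0 0;0 0 -0.0038 0 0 0 0;0 0 -0.0038 0 0 0 0;0 0 -0.0038 0 0 0 0")

```text
clock: 9.05
eef_pos: [485.2, -154.4, 172.2]
tool_rot: [-0.0, 0.844, 0.537, -0.0]
force: [-1.2, -0.1, -1.5]
gripper_width: 17.4
grip_force: 68.3
```

In the tool's units: -2 mm / 800 = -0.0025, -1 mm / 800 = -0.0013.

Call:
arm_command(increments="0 0 -0.0013 0 0 0 0;0 0 -0.0025 0 0 0 0;0 0 -0.0025 0 0 0 0;0 0 -0.0025 0 0 0 0")

```text
clock: 9.38
eef_pos: [485.2, -154.4, 170.2]
tool_rot: [-0.0, 0.844, 0.537, -0.0]
force: [0.7, -0.5, -2.5]
gripper_width: 16.8
grip_force: 68.2
```

In the tool's units: -2 mm / 800 = -0.0025, -1 mm / 800 = -0.0013.

Call:
arm_command(increments="0 0 -0.0013 0 0 0 0;0 0 -0.0025 0 0 0 0;0 0 -0.0025 0 0 0 0;0 0 -0.0025 0 0 0 0")

```text
clock: 9.72
eef_pos: [485.3, -154.4, 168.6]
tool_rot: [0.0, 0.844, 0.537, 0.0]
force: [-1.1, 1.1, 4.3]
gripper_width: 17.3
grip_force: 69.1
```

First touch at TCP z of about 169 (tip about 91.5). I'll go on in small steps.

In the tool's units: -1 mm / 800 = -0.0013, -0.5 mm / 800 = -0.0006.

Call:
arm_command(increments="0 0 -0.0006 0 0 0 0;0 0 -0.0013 0 0 0 0;0 0 -0.0013 0 0 0 0;0 0 -0.0013 0 0 0 0")

```text
clock: 10.05
eef_pos: [485.4, -154.4, 168.0]
tool_rot: [0.0, 0.844, 0.537, 0.0]
force: [-3.3, 2.9, 9.0]
gripper_width: 17.0
grip_force: 70.0
```

Run:
```python
from h import *
s=ctrl.state();print(s["eef_pos"],s["force"],s["moment"],s["force"][:2]@[.907,-.42])
```

```text
[ 485.37257035 -154.43837041  167.98817876] [-3.33367011  2.94195761  8.98251835] [ 0.25050044  0.78294671 -0.04909432] -4.259260988917479
```

Lateral push is about 4 N towards the fixed jaw, so I'll ease 0.3 mm that way and press slightly more.

In the tool's units: -1 mm / 800 = -0.0013, 0.15 mm / 800 = 0.0002.

Call:
arm_command(increments="-0.0004 0.0002 0 0 0 0 0;-0.0004 0.0002 -0.0006 0 0 0 0;-0.0004 0.0002 -0.0013 0 0 0 0;-0.0004 0.0002 -0.0013 0 0 0 0;-0.0004 0.0002 -0.0013 0 0 0 0")

```text
clock: 10.47
eef_pos: [485.3, -154.4, 167.5]
tool_rot: [0.001, 0.844, 0.537, 0.0]
force: [-3.3, 1.6, 13.2]
gripper_width: 17.3
grip_force: 70.6
```

Run:
```python
from h import *
s=ctrl.state();print(s["eef_pos"],s["force"],s["moment"],s["force"][:2]@[.907,-.42])
```

```text
[ 485.34255703 -154.41263131  167.49187761] [-3.29313635  1.55000949 13.21750904] [3.59365811e-01 8.23245490e-01 6.09262668e-04] -3.6378786523843027
```

Snug at about 13 N. The residual lateral force is only 3.6 N; rubbing on one face would show far more, so both faces carry load. I'll hold a moment, check it is steady and hand in.

Call:
arm_command(increments="0 0 0 0 0 0 0;0 0 0 0 0 0 0;0 0 0 0 0 0 0;0 0 0 0 0 0 0;0 0 0 0 0 0 0")

```text
clock: 10.88
eef_pos: [485.3, -154.4, 167.5]
tool_rot: [0.001, 0.844, 0.537, 0.0]
force: [-3.5, 2.2, 12.8]
gripper_width: 16.9
grip_force: 70.6
```

Run:
```python
from h import *
s=ctrl.state();print(s["eef_pos"],s["force"],s["grip_force"],abs(s["qd"]).max())
if 8<s["force"][2]<22 and s["grip_force"]>20: print(ctrl.sign_off())
```

```text
[ 485.33780551 -154.4126195   167.47019045] [-3.4582413   2.17237841 12.8016311 ] 70.57780265808105 0.002299291085613587
the job is handed in; nothing more can be done
None
```

The packing blade is snug between the jaws at their empty end at about 13 N of downward push, still gripped, upright and steady, and I handed the job in at about 11 s (no verdict was returned).

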